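Load an LED driver module into the headlamp bench's test nest and hold it on the contacts

ROBOT

A 6-joint arm with a two-finger parallel gripper is mounted at the origin on the work surface. World frame = base frame: x ahead of the robot, y to its left, z up, the work surface at z = 0. Lengths are in m, angles in rad, forces in N, time in s.
With the tool pointing down it reaches from about 0.225 to 0.875 m from the base axis. Payload 3.4 kg.
Tool frame: the origin (TCP) lies between the finger pads; the fingertips stand 19 mm ahead of it and the grasp point (between the pads) is the TCP (ctrl.finger_overhang is the distance from the TCP to the fingertips, in m); z points along the fingers, y is the line along which they close (so a half turn about z gives the same grasp; the last joint's range is limited). The gripper opens to 85 mm and grips with 20 to 120 N. Pads are 22 mm wide; open, the fingers measure 114 mm over their backs; the gripper's body (76 mm by 85 mm) begins 54 mm behind the grasp point. The pads swing forward as they close: fully open they stand 13 mm farther back than shut.
Start: joints at [1.12, 0.276, 1.505, -0, 1.361, -0.121], TCP at [0.186, 0.544, 0.25] pointing down, gripper open.
Joint ranges: [-2.89, 2.89], [-0.75, 2.08], [0.22, 2.7], [-1.18, 4.32], [0.11, 2.71], [-2.7, 2.7]. Speed limits (rad/s): [2.57, 2.57, 3.14, 3.14, 3.14, 3.14].

INTERFACE

Orientations are given as a rotation vector (axis times angle).
In Python, from workcell import ctrl gives the robot as it stands.
- The arm moves only by the shell command python3 -m jog 'ROWS' [FORCE]. ROWS is JSON, a list that holds one entry, the list of rows, each a list of 5 numbers: the shift along the tool's x, y, z in mm, then the turn about the tool's z in degrees, then the closure, from 0 (fully open) to 1 (shut). A call has exactly 5 rows; each row shifts and turns the commanded pose from where the row before left it, along the tool's axes as they then stand; what a row does not reach is not made up. A row lasts 1/8 s, in which the tool goes at most 62.5 mm and 10.7 degrees, less where a joint would pass 70% of its speed; a pose out of reach is approached as far as the arm can. A call is refused whole if a number of a shift passes 62.5 or a number of a turn 10.7, either way. A call with a gripper value outside its range is refused whole. The fingers move at their own pace and stop on an object; FORCE is the grip in N (left out, the last holds). Time passes only in rows, so rows that do not move let the fingers close, or fill a call up. It gives the time, the measured TCP pose, the force, the opening and the grip force at its end, in the units of the state.
- ctrl.read_state(): the state, without advancing time (a new reading comes with each control period).
- ctrl.grab_frame(name): name is "side" or "top"; returns a dict with "pixels" (480x640x3 uint8, blue, green, red), "fx", "fy", "cx", "cy" (pixels), "rvec" (rotation vector, rad) and "tvec" (3), from world to camera coordinates, as OpenCV has them. Camera axes: x right, y down, z forward; pixel columns grow to the right and rows downward; lengths in m; the calibration is good to about 2 mm. A picture is of the moment at which its call begins. There is no depth.
- ctrl.job_done(): hands the job in; it is judged then, once.
The state is a dict: "time": time; "q": joint angles; "qd": joint speeds; "joint_torque": joint torques, N m; "eef_pos": TCP position; "tcp_rot": TCP orientation; "wrist_force": force on the tool from outside, world axes, zero at the start; "wrist_torque": the same for the moment, N m; "grip_width": finger opening in m; "grip_force": force on a finger pad.
Only numpy, scipy, OpenCV 4.12 (cv2) and the standard library are available. Lean on these libraries where they do the work, as an engineer would, in place of code of your own. Each camera call takes 0.05 s, during which the arm holds its last target. There are 200 camera calls.

TASK

Load the finned LED driver module (aluminium base, blue plug) into the bench's test nest: lay it level between the guide rails, blue plug towards the open end, so that it rests on the nest with the hole in its underside still short of the locating pin, then slide it in under the lamp bridge until the hole drops over the pin. Press it down on the sprung plate as far as it goes and finish while still holding it pressed down, since the plate springs back when let go. Leave the other things on the bench where they are.

Things in the scene. Friction and masses are not known exactly. Their poses are not given: they have to be found in the camera images.
- module_grip (a point): LED driver module, 0.28 to 0.44 kg: aluminium base 100 (x) x 80 (y) x 8 mm, dark finned heat sink on its middle, 64 (x) x 30 (y) mm, 8 to 48 mm above the underside: grasp it across y; 25 mm of bare base each side. Blue plug socket on the base's -x end, 20 mm high; +x end bevelled below. Point: in the heat sink over the base's centre, 32 mm above the underside. z up. Starts flat, plug roughly towards the robot.
- module_hole (a point): The module's locating hole: 12 mm round, through the 8 mm base, mouth chamfered 1.5 mm, opening downwards, hidden from above by the heat sink. Point: centre of its mouth in the underside plane, 14 mm from the base's centre towards +x (away from the plug). Axes as the module's, z up.
- pin_foot (a point): Foot of the locating pin, on top of the nest's green sprung plate (104 x 80 mm, from 66 mm before to 38 mm beyond the pin); sinks with the plate. Steel pin 9 mm in diameter, 5 mm high, its upper 2 mm tapering to 5 mm. x: the way the module slides in, roughly away from the robot; z up. A module sliding in rides 5 mm up on the pin's top until the hole meets the pin.
- rail_mouth (a point): Open end of the nest: midway between its two fixed aluminium guide rails, at the height of their tops (12 mm above the raised plate), 114 mm before the pin along x. Rail inner faces are 83 mm apart, 8 mm thick, running to 36 mm beyond the pin; the first 22 mm flare outwards. Axes: x slide-in direction, z up.
- bridge_edge (a point): Middle of the lower front edge of the nest's fixed black lamp bridge, 18 mm above the raised plate and 20 mm beyond the pin. The bridge is 41 mm deep, 20 mm high, on posts 98 mm apart, open behind. On the pin, the module's far 16 mm lie under it (base clears it by 5 mm while riding on the pin): bring the module in with the hole over 16 mm short, then slide. Axes as pin_foot.
- nest_plate (a joint): How far the nest's sprung plate is pressed down, m: 0 raised, 0.006 fully down on its stop. Springs hold it up: it begins to move at about 7 N and takes about 16 N at the stop (the module's weight helps by about 3.5 N). It rises again when let go.
- foglamp_mid (a point): Loose round black fog lamp, 90 mm across, 69 mm high, lens up; point at mid-height. Bystander.
- ballast_mid (a point): Loose old ballast, a plain steel box without fins, 85 x 65 x 26 mm, with a black plug at its local -x end and a paper label; point at its centre. Bystander.
- projector_mid (a point): Loose projector lens unit, 70 mm across, 70 mm high, glass dome up; point at mid-height. Bystander.
- cup: Loose clear plastic cup, 72 mm across, 75 mm high; origin at the centre of its underside. Bystander.
- driver_green: Loose screwdriver with a green handle, 180 mm long, lying along its x; origin under it. Bystander.
- driver_orange: Loose screwdriver with an orange handle, 180 mm long, lying along its x; origin under it. Bystander.

How it is judged:
By the outcome, as a careful person would: the job done as asked, in the order asked, and still so for the second after the job is handed in, while the arm keeps its last pose, push and grip.
It also fails if it takes over 48 s, if anything falls off the work surface, if the arm or the gripper's body presses on something with over 40 N, if the wrist force passes 120 N, or if a joint passes its speed limit or range.

## Working session

There is one attempt and no reset: what is moved stays moved. The work goes in short steps, Python scripts to look and compute and a shell command to move; the robot and the scene stay as the last step left them, time stands still between calls to the robot, and variables do not carry over. Pictures are saved under pics/ and viewed, at most 10 in all, crops included, and the job is handed in when it is done.

```bash
mkdir -p pics; ls; python3 - <<'E'
from workcell import ctrl
import cv2,numpy as np,pickle
d={}
for n in("top","side"):
    f=ctrl.grab_frame(n); cv2.imwrite(f"pics/{n}0.png",f["pixels"]); d[n]=f
    print(n,f["fx"],f["fy"],f["cx"],f["cy"],f["rvec"],f["tvec"])
pickle.dump(d,open("f0.pkl","wb"))
s=ctrl.read_state();print(s["time"],s["eef_pos"],s["tcp_rot"],s["grip_width"])
E
```

```text
pics
top 534.6625696658677 534.6625696658677 332.14868391318913 243.0596933134744 [ 2.13513469 -2.16658938  0.17170553] [-1.97851864e-04  5.54230007e-01  1.26716299e+00]
side 580.2957051321896 580.2957051321896 319.0925652135471 247.69361043401997 [ 2.27481075 -0.79527306  0.33008716] [-0.42428209  0.28456205  1.38303108]
0.1 [0.18604281 0.5435973  0.24951743] [-5.15632660e-01 -3.09852190e+00  2.52305426e-03] 0.08528672401770854
```

View pics/top0.png

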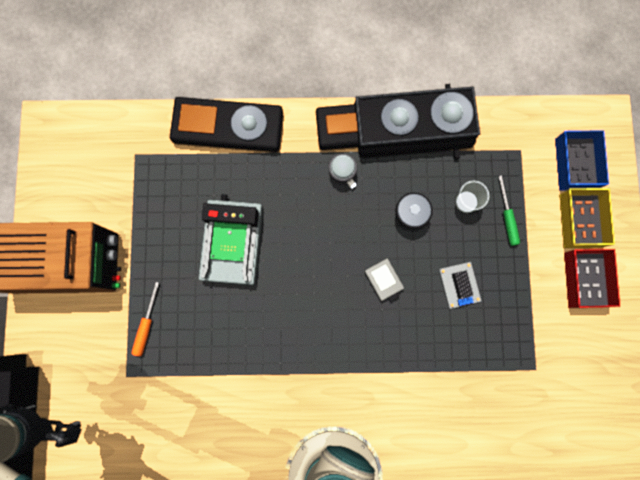

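View pics/side0.png

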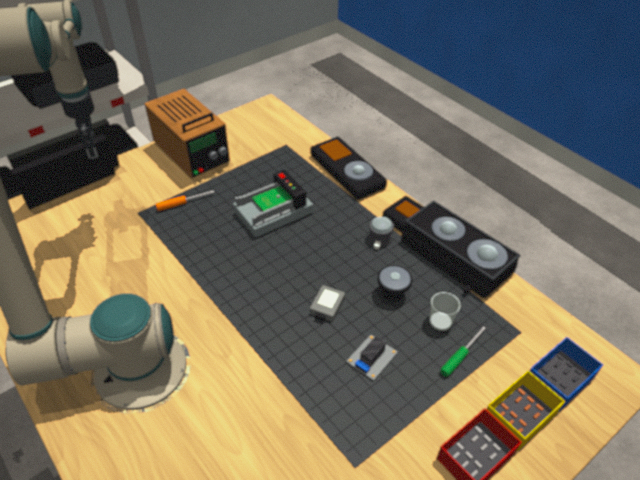

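The top view shows the finned module around (461,285) with its blue plug at (466,302). The nest is around (230,243), with its bridge at (230,213). The side view shows the module at (373,356) and the nest at (272,203). I'll zoom in on both.

```bash
cat > h.py <<'E'
import cv2,numpy as np,pickle
def ray(f,u,v,z):
    R=cv2.Rodrigues(np.array(f["rvec"]))[0];t=np.array(f["tvec"]).ravel()
    c=-R.T@t; d=R.T@np.array([(u-f["cx"])/f["fx"],(v-f["cy"])/f["fy"],1.])
    return c+d*(z-c[2])/d[2]
def proj(f,P):
    K=np.array([[f["fx"],0,f["cx"]],[0,f["fy"],f["cy"]],[0,0,1]])
    return cv2.projectPoints(np.float64(P).reshape(-1,3),np.float64(f["rvec"]),np.float64(f["tvec"]),K,None)[0].reshape(-1,2)
E
python3 - <<'E'
import cv2,pickle,numpy as np
d=pickle.load(open("f0.pkl","rb"))
def c(n,x,y,w,h,s): return cv2.resize(d[n]["pixels"][y:y+h,x:x+w],None,fx=s,fy=s,interpolation=cv2.INTER_CUBIC)
a=np.hstack([c("top",190,190,80,100,5),c("top",430,255,60,75,400/60)[:500,:400]])
cv2.imwrite("pics/c1.png",a)
b=np.hstack([c("side",225,165,100,75,4),c("side",335,320,80,60,5)])
cv2.imwrite("pics/c2.png",b)
E
```

```text
(no output)
```

View pics/c1.png

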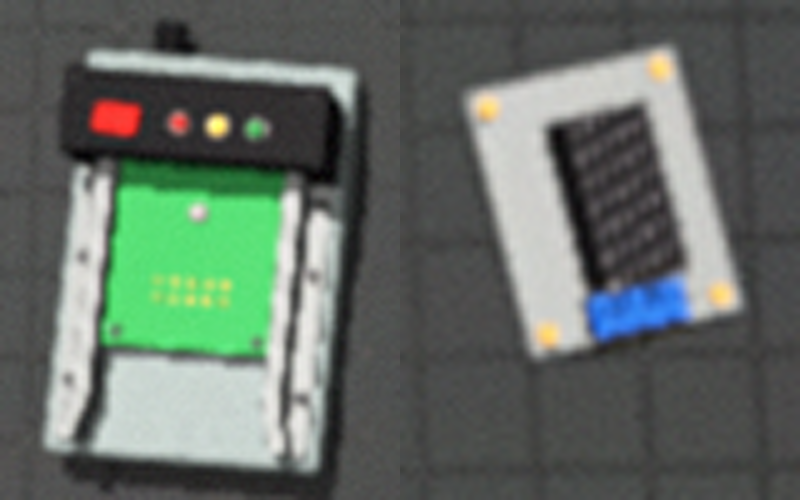

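View pics/c2.png

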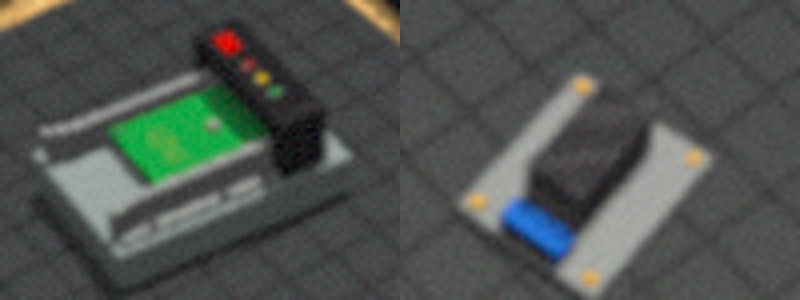

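The top crop shows the module's four base corners, its plug facing down the image, and in the nest the pin at crop (198,212). The side crop shows the pin at (213,124).

```bash
python3 - <<'E'
from h import *
d=pickle.load(open("f0.pkl","rb"));T,S=d["top"],d["side"]
un=lambda p,o,s:(np.array(p)+.5)/s-.5+np.array(o)
deg=np.degrees
# module
M=lambda p:un(p,(430,255),400/60)
c=[ray(T,*M(p),.008) for p in[(65,92),(275,47),(343,310),(135,358)]]
print("corners",np.round(c,4)); print("ctr",np.mean(c,0))
x=(c[0]+c[1]-c[2]-c[3])/2; y=(c[0]+c[3]-c[1]-c[2])/2
print("x len,yaw",np.linalg.norm(x),deg(np.arctan2(x[1],x[0])),"y",np.linalg.norm(y),deg(np.arctan2(-y[0],y[1])))
# side: fasteners / corners
s=lambda p:un(np.array(p)-[400,0],(335,320),5)
cs=[ray(S,*s(p),.008) for p in[(582,72),(712,158),(597,298),(458,205)]]
print("side corners",np.round(cs,4),np.mean(cs,0))
# pin triangulate
pt=un((198,212),(190,190),5);ps=un((213,124),(225,165),4)
def cam(f,p): a=ray(f,*p,0.);b=ray(f,*p,.1);return a,b-a
a,u=cam(T,pt);b,v=cam(S,ps)
k=np.linalg.lstsq(np.c_[u,-v],b-a,rcond=None)[0]
print("pin",a+k[0]*u,b+k[1]*v)
N=lambda p:un(p,(190,190),5)
for z in(.03,.04,.05):
  P=lambda p:ray(T,*N(p),z)
  g=P((103,345)),P((268,355)); w=g[0]-g[1]
  print(z,"pin",P((198,212)),"front edge",g,np.linalg.norm(w),deg(np.arctan2(-w[0],w[1])))
  q=[P(p) for p in[(45,450),(318,470),(357,70),(88,52)]]
  print(" base yaw",[deg(np.arctan2(*(q[j]-q[i])[1::-1])) for i,j in((0,3),(1,2))],np.linalg.norm(q[0]-q[1]),np.linalg.norm(q[0]-q[3]), deg(np.arctan2(-(q[0]-q[1])[0],(q[0]-q[1])[1])))
# green mask front edge in top
hsv=cv2.cvtColor(T["pixels"],cv2.COLOR_BGR2HSV)
m=cv2.inRange(hsv,(45,120,60),(75,255,255));m[:,:190]=0;m[:,270:]=0
cn=max(cv2.findContours(m,0,1)[0],key=cv2.contourArea)
print("green rect",cv2.minAreaRect(cn))
E
```

```text
corners [[ 0.4914 -0.2753  0.008 ]
 [ 0.5073 -0.3551  0.008 ]
 [ 0.4087 -0.3752  0.008 ]
 [ 0.3922 -0.2969  0.008 ]]
ctr [ 0.44990386 -0.32563048  0.008     ]
x len,yaw 0.10106804151718757 11.884582079705606 y 0.08067931465523605 11.561041871589026
side corners [[ 0.4901 -0.2737  0.008 ]
 [ 0.5057 -0.3505  0.008 ]
 [ 0.4096 -0.3727  0.008 ]
 [ 0.3915 -0.2938  0.008 ]] [ 0.44924225 -0.32267798  0.008     ]
pin [0.58183224 0.23997538 0.05929492] [0.58020859 0.24095929 0.0591941 ]
0.03 pin [0.58686018 0.24527087 0.03      ] front edge (array([0.52139745, 0.29087402, 0.03      ]), array([0.51532539, 0.21014748, 0.03      ])) 0.08095458232140813 -4.30155505088451
 base yaw [np.float64(-4.958113156516736), np.float64(-5.220214914859478)] 0.13329609049954722 0.19884242841601885 -5.028410979270822
0.04 pin [0.58514386 0.24346322 0.04      ] front edge (array([0.52018294, 0.2887168 , 0.04      ]), array([0.51415742, 0.20860907, 0.04      ])) 0.08033403069821676 -4.301555050884497
 base yaw [np.float64(-4.958113156516732), np.float64(-5.220214914859485)] 0.13227431874861462 0.1973182158492368 -5.028410979270801
0.05 pin [0.58342754 0.24165557 0.05      ] front edge (array([0.51896842, 0.28655959, 0.05      ]), array([0.51298945, 0.20707065, 0.05      ])) 0.07971347907502536 -4.301555050884565
 base yaw [np.float64(-4.958113156516744), np.float64(-5.220214914859479)] 0.13125254699768202 0.19579400328245478 -5.028410979270806
green rect ((227.8108673095703, 241.26544189453125), (32.91873550415039, 37.35762023925781), 6.115503787994385)
```

```bash
cat > to.py <<'E'
import sys,numpy as np
from workcell import ctrl
from scipy.spatial.transform import Rotation as R
x,y,z,th=map(float,sys.argv[1:5])   # target TCP, angle of tool y (deg)
s=ctrl.read_state();A=R.from_rotvec(s["tcp_rot"]).as_matrix();p=np.array(s["eef_pos"])
now=np.degrees(np.arctan2(A[1,1],A[0,1]));turn=-((th-now+180)%360-180)
t=np.radians(th);B=np.array([[-np.sin(t),np.cos(t),0],[np.cos(t),np.sin(t),0],[0,0,-1]]).T
d=np.array([x,y,z])-p
print("t",round(s["time"],2),"pos",np.round(p,4),"th",round(now,2),"tilt",np.round(A[:2,2],4),"turn",round(turn,2))
print("shift in present axes mm",np.round(A.T@d*1e3,1),"| after turn",np.round(B@np.diag([1,1,1])@np.zeros(3)+B.T@d*1e3,1))
print("w",round(s["grip_width"],4),"gf",np.round(s["grip_force"],1),"F",np.round(s["wrist_force"],1),"q",np.round(s["q"],2))
E
sed -i 's/B@np.diag(\[1,1,1\])@np.zeros(3)+//' to.py
python3 to.py 0.4495 -0.324 0.25 101.7
```

```text
t 0.1 pos [0.186  0.5436 0.2495] th 71.1 tilt [-0.0007 -0.0015] turn -30.6
shift in present axes mm [-5.302e+02 -7.355e+02  6.000e-01] | after turn [-8.20e+01 -9.03e+02 -5.00e-01]
w 0.0853 gf 0.0 F [ 0.1 -0.3 -0.3] q [ 1.12  0.28  1.51 -0.    1.36 -0.12]
```

```bash
python3 -m jog '[[[0,0,0,-10.2,0],[0,0,0,-10.2,0],[0,0,0,-10.2,0],[-5.5,-60,0,0,0],[-5.5,-60,0,0,0]]]' 60
python3 -m jog '[[[-5.5,-60,0,0,0],[-5.5,-60,0,0,0],[-5.5,-60,0,0,0],[-5.5,-60,0,0,0],[-5.5,-60,0,0,0]]]'
python3 -m jog '[[[-5.5,-60,0,0,0],[-5.5,-60,0,0,0],[-5.5,-60,0,0,0],[-5.5,-60,0,0,0],[-5.5,-60,0,0,0]]]'
python3 to.py 0.4495 -0.324 0.15 101.7
```

```text
time: 0.72
eef_pos: [0.2215, 0.4275, 0.2495]
tcp_rot: [0.323, -3.125, 0.002]
wrist_force: [0.7, 0.3, 0.2]
grip_width: 0.0857
grip_force: 0.0
time: 1.35
eef_pos: [0.3091, 0.1388, 0.2503]
tcp_rot: [-0.322, 3.124, 0.0]
wrist_force: [1.0, -0.3, -0.2]
grip_width: 0.0856
grip_force: 0.0
time: 1.98
eef_pos: [0.3969, -0.1496, 0.2502]
tcp_rot: [-0.319, 3.125, 0.001]
wrist_force: [1.8, 1.0, 0.5]
grip_width: 0.0853
grip_force: 0.0
t 1.98 pos [ 0.3969 -0.1496  0.2502] th 101.65 tilt [0.0004 0.0005] turn -0.05
shift in present axes mm [ -16.3 -181.5  100.1] | after turn [ -16.1 -181.4  100.2]
w 0.0853 gf 0.0 F [1.8 1.  0.5] q [-0.53  0.05  1.79  0.    1.3  -2.3 ]
```

```bash
python3 -m jog '[[[-5.5,-60,15,0,0],[-5.5,-60,25,0,0],[-5.3,-61,25,0,0],[0,0,25,0,0],[0,0,0,0,0]]]'
python3 - <<'E'
from workcell import ctrl
from h import *
out=[]
d={}
for n in("top","side"):
    f=ctrl.grab_frame(n);d[n]=f
pickle.dump(d,open("f1.pkl","wb"))
a=cv2.resize(d["top"]["pixels"][240:340,410:510],None,fx=4,fy=4,interpolation=cv2.INTER_CUBIC)
b=cv2.resize(d["side"]["pixels"][290:390,320:420],None,fx=4,fy=4,interpolation=cv2.INTER_CUBIC)
cv2.imwrite("pics/c3.png",np.hstack([a,b]))
E
python3 to.py 0.4495 -0.324 0.032 101.7
```

```text
time: 2.6
eef_pos: [0.4463, -0.3151, 0.1601]
tcp_rot: [0.318, -3.121, -0.008]
wrist_force: [0.1, 0.0, -0.4]
grip_width: 0.0853
grip_force: 0.0
t 2.7 pos [ 0.4478 -0.3155  0.1629] th 101.72 tilt [-0.0003  0.0005] turn 0.02
shift in present axes mm [  0.   -8.8 130.9] | after turn [ 1.000e-01 -8.700e+00  1.309e+02]
w 0.0851 gf 0.0 F [-0.7  1.1 -0.6] q [-0.74  0.3   1.7   0.    1.14 -2.52]
```

View pics/c3.png

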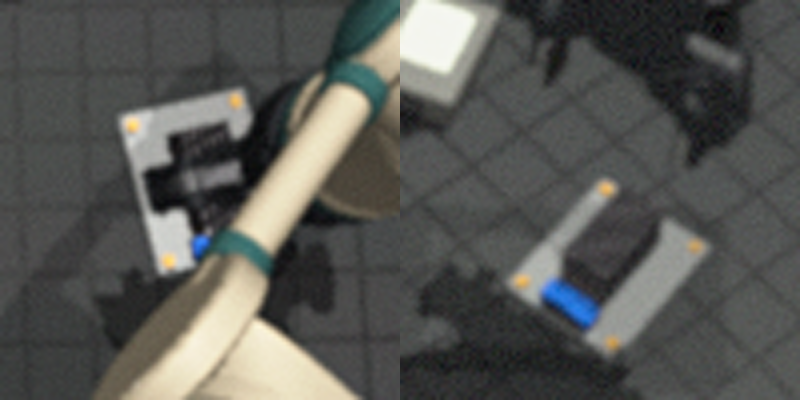

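The crop shows the open gripper over the fins, with the module undisturbed. Next I descend and grip.

```bash
python3 -m jog '[[[0,-4.5,35,0,0],[0,-4.3,35,0,0],[0,0,35,0,0],[0,0,24,0,0],[0,0,0,0,0]]]'
python3 -m jog '[[[0,0,0,0,0],[0,0,0,0,1],[0,0,0,0,1],[0,0,0,0,1],[0,0,0,0,1]]]' 70
python3 -m jog '[[[0,0,0,0,1],[0,0,0,0,1],[0,0,0,0,1],[0,0,0,0,1],[0,0,0,0,1]]]' 70
python3 to.py 0.4495 -0.324 0.034 101.7
```

```text
time: 3.32
eef_pos: [0.4494, -0.3234, 0.0336]
tcp_rot: [0.322, -3.124, -0.002]
wrist_force: [-0.6, 0.6, 0.4]
grip_width: 0.0851
grip_force: 0.0
time: 3.95
eef_pos: [0.4498, -0.3245, 0.0343]
tcp_rot: [-0.32, 3.125, 0.0]
wrist_force: [-1.1, 1.6, 5.2]
grip_width: 0.029
grip_force: 71.1
time: 4.58
eef_pos: [0.4498, -0.3245, 0.0343]
tcp_rot: [-0.32, 3.125, 0.0]
wrist_force: [-0.6, 1.3, 5.9]
grip_width: 0.0292
grip_force: 71.0
t 4.58 pos [ 0.4498 -0.3245  0.0343] th 101.69 tilt [0.0004 0.0001] turn -0.01
shift in present axes mm [0.2 0.5 0.3] | after turn [0.2 0.5 0.3]
w 0.0292 gf 71.0 F [-0.6  1.3  5.9] q [-0.75  0.45  1.84  0.    0.85 -2.53]
```

```bash
python3 -m jog '[[[0,0,-30,0,1],[0,0,-50,0,1],[0,0,-50,0,1],[0,0,-50,8.3,1],[0,0,-20,8.4,1]]]'
python3 to.py 0.5436 0.2440 0.234 85
```

```text
time: 5.2
eef_pos: [0.4504, -0.3253, 0.2364]
tcp_rot: [0.144, 3.135, -0.005]
wrist_force: [0.2, -0.7, -2.6]
grip_width: 0.0291
grip_force: 70.2
t 5.2 pos [ 0.4504 -0.3253  0.2364] th 84.73 tilt [ 0.0032 -0.0032] turn -0.27
shift in present axes mm [-40.5 575.5   0.9] | after turn [-43.2 575.3   2.4]
w 0.0291 gf 70.2 F [ 0.2 -0.7 -2.6] q [-0.75  0.25  1.57 -0.    1.31 -2.23]
```

```bash
python3 -m jog '[[[-4.3,50,0,0,1],[-4.3,60,0,0,1],[-4.3,60,0,0,1],[-4.3,60,0,0,1],[-4.3,60,0,0,1]]]'
python3 -m jog '[[[-4.3,60,0,0,1],[-4.3,60,0,0,1],[-4.3,60,0,0,1],[-4.3,55,0,0,1],[-4.3,50,0,0,1]]]'
python3 -m jog '[[[0,0,40,0,1],[0,0,40,0,1],[0,0,25,0,1],[0,0,0,0,1],[0,0,0,0,1]]]'
python3 to.py 0.5436 0.2440 0.13 85
python3 - <<'E'
from workcell import ctrl
from h import *
d={n:ctrl.grab_frame(n) for n in("top","side")}
pickle.dump(d,open("f2.pkl","wb"))
a=cv2.resize(d["top"]["pixels"][190:310,180:280],None,fx=4,fy=4,interpolation=cv2.INTER_CUBIC)
b=cv2.resize(d["side"]["pixels"][140:260,220:320],None,fx=4,fy=4,interpolation=cv2.INTER_CUBIC)
cv2.imwrite("pics/c4.png",np.hstack([a,b]))
E
```

```text
time: 5.82
eef_pos: [0.4959, -0.0357, 0.2329]
tcp_rot: [-0.137, -3.138, -0.0]
wrist_force: [1.2, 0.3, -3.8]
grip_width: 0.0293
grip_force: 70.4
time: 6.45
eef_pos: [0.5422, 0.2464, 0.2326]
tcp_rot: [-0.136, -3.137, 0.001]
wrist_force: [0.6, -0.7, -2.4]
grip_width: 0.0291
grip_force: 70.4
time: 7.08
eef_pos: [0.5432, 0.2447, 0.1293]
tcp_rot: [0.137, 3.137, 0.001]
wrist_force: [0.1, -0.7, -2.8]
grip_width: 0.0287
grip_force: 70.6
t 7.08 pos [0.5432 0.2447 0.1293] th 85.0 tilt [0.0011 0.0004] turn -0.0
shift in present axes mm [-0.4 -0.6 -0.7] | after turn [-0.4 -0.6 -0.7]
w 0.0287 gf 70.6 F [ 0.1 -0.7 -2.8] q [ 0.31  0.39  1.64 -0.    1.1  -1.18]
```

View pics/c4.png

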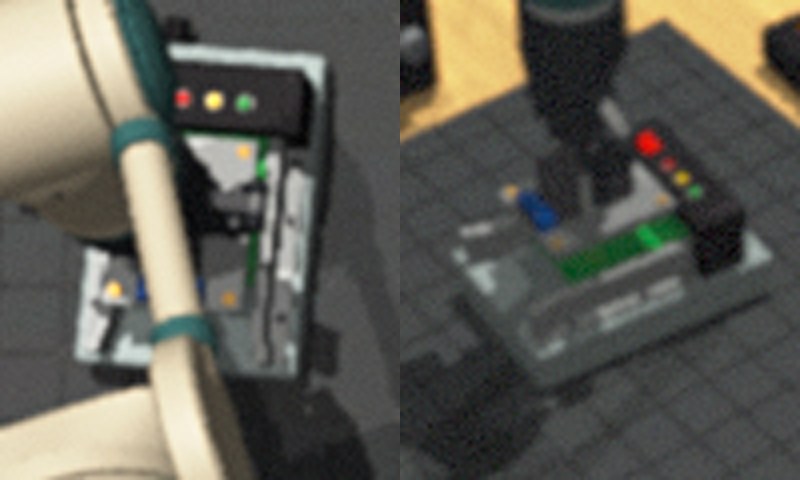

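The gripper hovers over the nest with the module level, plug towards the open end. Its brass dots show in the top crop at (243,152), (113,290) and (229,299), and in the side crop at (511,192), (557,243) and (662,201).

```bash
python3 - <<'E'
from h import *
d0=pickle.load(open("f0.pkl","rb"));d=pickle.load(open("f2.pkl","rb"));T,S=d["top"],d["side"]
def cen(f,p,r=5):  # centroid of yellow dot near p
    hsv=cv2.cvtColor(f["pixels"],cv2.COLOR_BGR2HSV).astype(float)
    x,y=np.round(p).astype(int);w=np.zeros(hsv.shape[:2])
    w[y-r:y+r+1,x-r:x+r+1]=1
    h,s=hsv[...,0],hsv[...,1];w*=(h>10)&(h<32);w*=np.clip(s-70,0,None)
    g=np.mgrid[:480,:640];return np.array([(w*g[1]).sum(),(w*g[0]).sum()])/w.sum()
un=lambda p,o,s:(np.array(p)+.5)/s-.5+np.array(o)
def fr(psi): t=np.radians(psi);return np.array([[np.cos(t),np.sin(t)],[-np.sin(t),np.cos(t)]])
q=[ray(d0["top"],*cen(d0["top"],un(p,(430,255),400/60)),.009) for p in[(87,108),(260,68),(321,294),(147,335)]]
c=np.mean(q,0);print("dots local",np.round([fr(11.7)@(a-c)[:2] for a in q],4),"ctr",c)
z=.1293-.0343+.009
E={}
for n,f,P,o in(("top",T,[(243,152),(229,299),(113,290)],(180,190)),("side",S,[(262,201),(157,243),(111,192)],(220,140))):
    Q=[ray(f,*cen(f,un(p,o,4)),z) for p in P]
    m=(Q[0]+Q[2])/2; v=Q[0]-Q[1]; w=Q[2]-Q[1]
    print(n,"centre",m,"yaw",np.degrees(np.arctan2(v[1],v[0])),np.degrees(np.arctan2(-w[0],w[1])),"len",np.linalg.norm(v),np.linalg.norm(w))
# nest by side image at z: pin & plate front edge
N=lambda p:un(p,(225,165),4)
for zz in(.05,.055):
  print("side",zz,"pin mid",ray(d0["side"],*N((213,124)),zz+.004),"plate corners",ray(d0["side"],*N((110,130)),zz),ray(d0["side"],*N((150,184)),zz),
   "top pin",ray(d0["top"],*un((198,212),(190,190),5),zz+.004))
E
```

```text
dots local [[ 0.0426  0.0339]
 [ 0.0436 -0.033 ]
 [-0.0428 -0.0337]
 [-0.0435  0.0328]] ctr [ 0.44957732 -0.3249174   0.009     ]
top centre [0.54466575 0.24215665 0.104     ] yaw -5.072069286681233 -5.632434152449385 len 0.08623181021814794 0.06569950278377899
side centre [0.55206128 0.24754773 0.104     ] yaw -1.558703255282644 -5.918159866406232 len 0.1024039956183674 0.06739525209681393
side 0.05 pin mid [0.58349536 0.24585091 0.054     ] plate corners [0.52176038 0.29147801 0.05      ] [0.51138056 0.22470524 0.05      ] top pin [0.58274102 0.24093251 0.054     ]
side 0.055 pin mid [0.58033142 0.24114209 0.059     ] plate corners [0.51887475 0.28658791 0.055     ] [0.50853988 0.2201043  0.055     ] top pin [0.58188286 0.24002869 0.059     ]
```

```bash
python3 -m jog '[[[0,0.5,10,0,1],[0,0,14,0,1],[0,0,0,0,1],[0,0,0,0,1],[0,0,0,0,1]]]'
python3 to.py 0.5436 0.2440 0.104 85
python3 - <<'E'
from workcell import ctrl
from h import *
d={n:ctrl.grab_frame(n) for n in("top","side")}
pickle.dump(d,open("f3.pkl","wb"))
a=cv2.resize(d["top"]["pixels"][205:290,190:257],None,fx=6,fy=6,interpolation=cv2.INTER_CUBIC)
b=cv2.resize(d["side"]["pixels"][165:250,230:296],None,fx=6,fy=6,interpolation=cv2.INTER_CUBIC)
cv2.imwrite("pics/c5.png",np.hstack([a,b]))
E
```

```text
time: 7.8
eef_pos: [0.543, 0.2452, 0.105]
tcp_rot: [0.137, 3.138, 0.001]
wrist_force: [-0.8, -0.2, -2.3]
grip_width: 0.0295
grip_force: 70.6
t 7.8 pos [0.543  0.2452 0.105 ] th 85.01 tilt [0.0007 0.0003] turn 0.01
shift in present axes mm [-0.7 -1.1  1. ] | after turn [-0.7 -1.1  1. ]
w 0.0295 gf 70.6 F [-0.8 -0.2 -2.3] q [ 0.31  0.42  1.67  0.    1.05 -1.18]
```

View pics/c5.png

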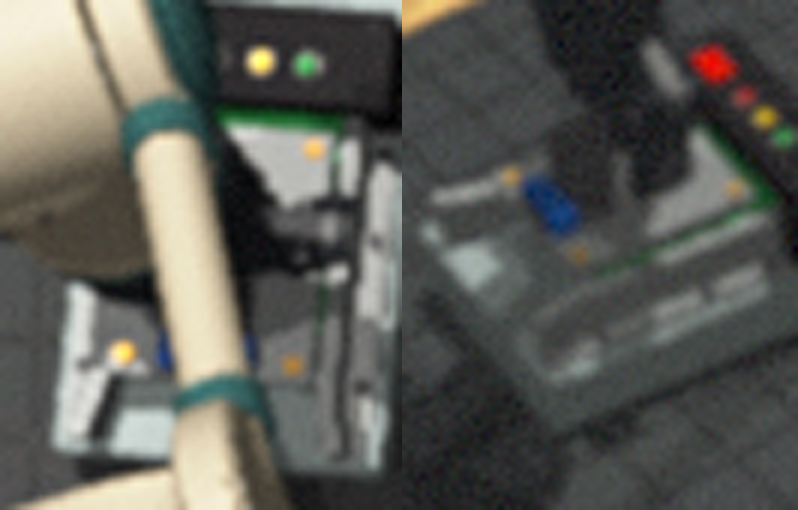

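The top crop shows the module just above the rails, with dots at (314,148), (292,365) and (122,352). The side crop shows dots at (735,188), (578,254) and (511,176).

```bash
python3 - <<'E'
from h import *
d0=pickle.load(open("f0.pkl","rb"));d=pickle.load(open("f3.pkl","rb"));T,S=d["top"],d["side"]
un=lambda p,o,s:(np.array(p)+.5)/s-.5+np.array(o)
t=np.radians(-5.1);ex=np.array([np.cos(t),np.sin(t)]);ey=np.array([-ex[1],ex[0]])
z=.105-.0343+.009
L=np.array([[.0431,-.0334],[-.0431,-.0334],[-.0431,.0334]])
for n,f,P,o in(("top",T,[(314,148),(292,365),(122,352)],(190,205)),("side",S,[(333,188),(176,254),(109,176)],(230,165))):
    Q=np.array([ray(f,*un(p,o,6),z)[:2] for p in P])
    C=Q-L@np.array([ex,ey])   # centre from each dot
    print(n,np.round(C,4),"mean",C.mean(0),"yaw",np.degrees(np.arctan2(*(Q[0]-Q[1])[::-1])))
    g=d0[n]; pp=un((198,212),(190,190),5) if n=="top" else un((213,124),(225,165),4)
    for zp in(.05,.054,.058):
        pin=ray(g,*pp,zp+.004)[:2]; e=pin-C.mean(0)
        print("  plate",zp,"ahead",round(e@ex*1e3,1),"lateral",round(e@ey*1e3,1))
E
```

```text
top [[0.5446 0.2433]
 [0.5442 0.2435]
 [0.5443 0.2435]] mean [0.54436061 0.24343139] yaw -5.178070069563757
  plate 0.05 ahead 38.5 lateral 0.9
  plate 0.054 ahead 37.8 lateral 0.1
  plate 0.058 ahead 37.2 lateral -0.6
side [[0.543  0.2448]
 [0.5421 0.2452]
 [0.5425 0.2448]] mean [0.54253141 0.24493537] yaw -5.321681857951043
  plate 0.05 ahead 40.7 lateral 4.6
  plate 0.054 ahead 38.5 lateral 0.6
  plate 0.058 ahead 36.3 lateral -3.4
```

```bash
python3 -m jog '[[[0,0.3,5,0,1],[0,0,3,0,1],[0,0,2,0,1],[0,0,0,0,1],[0,0,0,0,1]]]'
python3 -m jog '[[[0,0,1,0,1],[0,0,0.5,0,1],[0,0,0,0,1],[0,0,0,0,1],[0,0,0,0,1]]]'
python3 to.py 0.5436 0.2455 0.0928 85
```

```text
time: 8.52
eef_pos: [0.5424, 0.2453, 0.0951]
tcp_rot: [-0.137, -3.138, 0.0]
wrist_force: [-2.6, -1.2, 1.4]
grip_width: 0.0288
grip_force: 71.3
time: 9.15
eef_pos: [0.5424, 0.2453, 0.0938]
tcp_rot: [-0.137, -3.139, -0.0]
wrist_force: [-3.3, -1.4, 5.8]
grip_width: 0.0293
grip_force: 71.5
t 9.15 pos [0.5424 0.2453 0.0938] th 85.0 tilt [-0.      0.0001] turn 0.0
shift in present axes mm [-1.1  0.3  1. ] | after turn [-1.1  0.3  1. ]
w 0.0293 gf 71.5 F [-3.3 -1.4  5.8] q [ 0.31  0.43  1.69  0.    1.03 -1.18]
```

```bash
python3 -m jog '[[[-3,0,0,0,1],[-3,0,0,0,1],[-3,0,0,0,1],[-3,0,0,0,1],[0,0,0,0,1]]]'
python3 -m jog '[[[-2,0,0,0,1],[-2,0,0,0,1],[-2,0,0,0,1],[0,0,0,0,1],[0,0,0,0,1]]]'
python3 to.py 0.5673 0.2432 0.0928 85
```

```text
time: 9.78
eef_pos: [0.5548, 0.2447, 0.0939]
tcp_rot: [0.137, 3.138, 0.001]
wrist_force: [-2.7, -0.3, 5.9]
grip_width: 0.0296
grip_force: 71.6
time: 10.4
eef_pos: [0.5604, 0.2442, 0.0939]
tcp_rot: [0.137, 3.139, 0.001]
wrist_force: [-3.7, 0.5, 5.3]
grip_width: 0.0293
grip_force: 71.7
t 10.4 pos [0.5604 0.2442 0.0939] th 85.0 tilt [0.0001 0.0009] turn -0.0
shift in present axes mm [-6.9 -0.4  1.1] | after turn [-6.9 -0.4  1.1]
w 0.0293 gf 71.7 F [-3.7  0.5  5.3] q [ 0.3   0.45  1.65  0.    1.04 -1.19]
```

```bash
python3 -m jog '[[[-1,0,0,0,1],[-1,0,0,0,1],[0,0,0,0,1],[0,0,0,0,1],[0,0,0,0,1]]]'
python3 -m jog '[[[-1,0,0,0,1],[-1,0,0,0,1],[0,0,0,0,1],[0,0,0,0,1],[0,0,0,0,1]]]'
python3 -m jog '[[[-1,0,0,0,1],[0,0,0,0,1],[0,0,0,0,1],[0,0,0,0,1],[0,0,0,0,1]]]'
```

```text
time: 11.02
eef_pos: [0.5626, 0.244, 0.0937]
tcp_rot: [0.137, 3.138, 0.001]
wrist_force: [-2.3, -0.3, 5.0]
grip_width: 0.0291
grip_force: 71.7
time: 11.65
eef_pos: [0.5647, 0.2434, 0.093]
tcp_rot: [0.137, 3.138, -0.0]
wrist_force: [0.7, 0.1, -3.2]
grip_width: 0.029
grip_force: 70.8
time: 12.28
eef_pos: [0.5655, 0.2434, 0.0933]
tcp_rot: [0.137, 3.139, 0.0]
wrist_force: [0.0, 0.4, -2.5]
grip_width: 0.0294
grip_force: 70.8
```

Fz has fallen back to the module's own weight, so the hole has met the pin. I'll centre it and lower.

```bash
python3 -m jog '[[[-1,0,0,0,1],[-0.5,0,0,0,1],[0,0,1,0,1],[0,0,1,0,1],[0,0,0,0,1]]]'
python3 -m jog '[[[0,0,1,0,1],[0,0,1,0,1],[0,0,0,0,1],[0,0,0,0,1],[0,0,0,0,1]]]'
python3 to.py 0.5673 0.2432 0.0878 85
```

```text
time: 12.9
eef_pos: [0.567, 0.2432, 0.0911]
tcp_rot: [-0.137, -3.138, 0.0]
wrist_force: [0.0, -0.6, -2.5]
grip_width: 0.0293
grip_force: 70.8
time: 13.52
eef_pos: [0.5672, 0.2433, 0.0897]
tcp_rot: [0.137, 3.138, 0.0]
wrist_force: [-2.2, -1.4, 5.5]
grip_width: 0.0293
grip_force: 71.6
t 13.53 pos [0.5672 0.2433 0.0897] th 85.0 tilt [0.0005 0.0002] turn 0.0
shift in present axes mm [-0.1 -0.   1.9] | after turn [-0.1 -0.   1.9]
w 0.0293 gf 71.6 F [-2.2 -1.4  5.5] q [ 0.29  0.46  1.64  0.    1.04 -1.19]
```

```bash
python3 -m jog '[[[0,0,1,0,1],[0,0,1,0,1],[0,0,1,0,1],[0,0,1,0,1],[0,0,0,0,1]]]'
python3 -m jog '[[[0,0,1,0,1],[0,0,1,0,1],[0,0,0,0,1],[0,0,0,0,1],[0,0,0,0,1]]]'
python3 -m jog '[[[0,0,1,0,1],[0,0,0,0,1],[0,0,0,0,1],[0,0,0,0,1],[0,0,0,0,1]]]'
```

```text
time: 14.15
eef_pos: [0.5672, 0.2433, 0.0864]
tcp_rot: [0.137, 3.138, 0.0]
wrist_force: [-2.7, -2.1, 10.3]
grip_width: 0.0291
grip_force: 72.0
time: 14.78
eef_pos: [0.5672, 0.2433, 0.0849]
tcp_rot: [0.137, 3.138, 0.0]
wrist_force: [-4.8, -1.2, 11.9]
grip_width: 0.0294
grip_force: 72.4
time: 15.4
eef_pos: [0.5672, 0.2433, 0.0843]
tcp_rot: [0.137, 3.137, 0.001]
wrist_force: [-4.4, -1.5, 14.8]
grip_width: 0.029
grip_force: 73.1
```

```bash
python3 -m jog '[[[0,0,1,0,1],[0,0,0,0,1],[0,0,0,0,1],[0,0,0,0,1],[0,0,0,0,1]]]' 90
python3 -m jog '[[[0,0,1,0,1],[0,0,0,0,1],[0,0,0,0,1],[0,0,0,0,1],[0,0,0,0,1]]]'
python3 to.py 0.5673 0.2432 0.084 85
python3 - <<'E'
from workcell import ctrl
from h import *
d={n:ctrl.grab_frame(n) for n in("top","side")}
a=cv2.resize(d["top"]["pixels"][205:290,190:257],None,fx=6,fy=6,interpolation=cv2.INTER_CUBIC)
b=cv2.resize(d["side"]["pixels"][165:250,230:296],None,fx=6,fy=6,interpolation=cv2.INTER_CUBIC)
cv2.imwrite("pics/c6.png",np.hstack([a,b]))
E
```

```text
time: 16.02
eef_pos: [0.5672, 0.2433, 0.0843]
tcp_rot: [0.137, 3.137, 0.001]
wrist_force: [-6.9, -2.8, 19.6]
grip_width: 0.0288
grip_force: 87.8
time: 16.65
eef_pos: [0.5672, 0.2433, 0.0843]
tcp_rot: [0.137, 3.137, 0.001]
wrist_force: [-8.0, -2.6, 23.6]
grip_width: 0.0289
grip_force: 88.4
t 16.65 pos [0.5672 0.2433 0.0843] th 85.01 tilt [0.0021 0.0005] turn 0.01
shift in present axes mm [-0.1 -0.1  0.3] | after turn [-0.1 -0.1  0.3]
w 0.0289 gf 88.4 F [-8.  -2.6 23.6] q [ 0.29  0.47  1.65 -0.    1.03 -1.19]
```

View pics/c6.png

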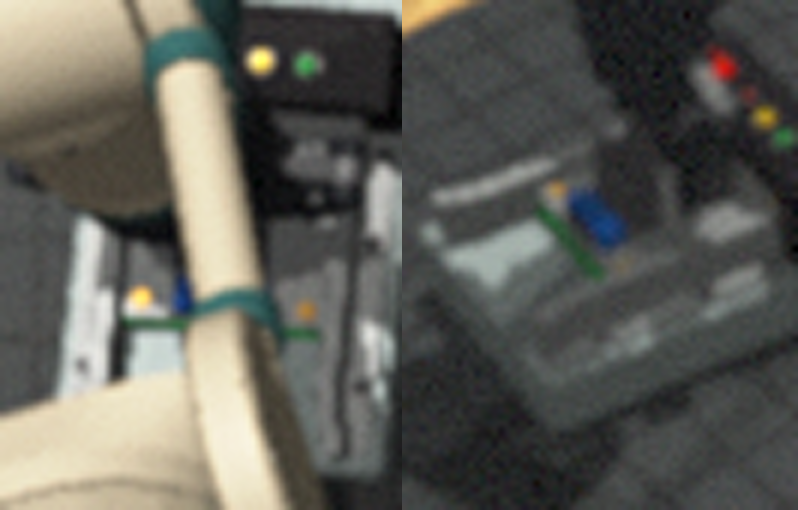

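Both crops show the module flat between the rails, with a thin strip of green plate behind the plug (about 2 mm, as expected) and the far end under the bridge. z stopped at 0.0843 while the force kept rising, so the plate is on its stop.

```bash
python3 -c "
from workcell import ctrl
print(ctrl.job_done())"
```

```text
the job is handed in; nothing more can be done
None
```

The module is in the nest with its hole over the pin and the plate pressed onto its stop; I handed the job in at about 17 s with the arm still holding it down at about 24 N.

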